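# Run the jar-rail stop back to its end

### The arm

A 6-joint arm with a two-finger parallel gripper is mounted at the origin on the work surface. World frame = base frame: x ahead of the robot, y to its left, z up, the work surface at z = 0. Lengths are in m, angles in rad, forces in N, time in s.
With the tool pointing down it reaches from about 0.425 to 0.95 m from the base axis. Payload 3.5 kg.
Tool frame: the origin (TCP) lies on the centre line of the jaws, within the pads' length; the fingertips stand 17 mm ahead of it and the grasp point (between the pads) lies 2 mm behind it; z points along the fingers, y is the line along which they close (so a half turn about z gives the same grasp; the last joint's range is limited). The gripper opens to 85 mm and grips with 20 to 120 N. Pads are 22 mm wide; open, the fingers measure 114 mm over their backs; the gripper's body (76 mm by 85 mm) begins 54 mm behind the grasp point. The pads swing forward as they close: fully open they stand 13 mm farther back than shut.
Start: joints at [-1.398, 0.286, 1.577, -0, 1.279, -0.15], TCP at [0.214, -0.64, 0.248] pointing down, gripper open.
Joint ranges: [-2.77, 2.77], [-0.9, 2.22], [0.21, 2.48], [-1.53, 4.67], [0.24, 2.81], [-2.84, 2.84]. Speed limits (rad/s): [2.79, 2.79, 3.14, 3.14, 3.14, 3.14].

### API

Orientations are given as a unit quaternion [x, y, z, w].
In Python, from plant import ctrl gives the robot as it stands. The module is installed in compiled form; this text tells all that it offers.
- The arm moves only by the tool drive_tool, never from a script. Its argument "moves" is a list of rows, each a list of 3 entries, a list of its own where there are three numbers: the turn, a rotation vector about the tool's x, y, z in rad, then the shift along the tool's x, y, z in m, then the finger opening in m, from 0 to 0.0854. A call has 1 to 5 rows; each row shifts and turns the commanded pose from where the row before left it, along the tool's axes as they then stand; what a row does not reach is not made up. A row lasts 1/8 s, in which the tool goes at most 62.5 mm and 10.7 degrees, less where a joint would pass 70% of its speed; a pose out of reach is approached as far as the arm can. A call with a gripper value outside its range is refused whole. The fingers move at their own pace and stop on an object; "grip_force" is the grip in N (left out, the last holds). Time passes only in rows, so rows that do not move let the fingers close. It gives the time, the measured TCP pose, the force, the opening and the grip force at its end, in the units of the state.
- ctrl.get_state(): the state, without advancing time (a new reading comes with each control period).
- ctrl.read_camera(name): name is "scene" or "top" or "wrist"; returns a dict with "image" (384x512x3 uint8, red, green, blue), "fx", "fy", "cx", "cy" (pixels), "dist" ([k1, k2, p1, p2, k3] as OpenCV has them; the pictures are not rectified), "R" (3x3) and "t" (3): a world point X has camera coordinates R X + t. Camera axes: x right, y down, z forward; pixel columns grow to the right and rows downward; lengths in m; the calibration is good to about 2 mm. A picture is of the moment at which its call begins. There is no depth.
- ctrl.sign_off(): hands the job in; it is judged then, once.
The state is a dict: "time": time; "qpos": joint angles; "dq": joint speeds; "joint_efforts": joint torques, N m; "eef_pos": TCP position; "tcp_rot": TCP orientation; "contact_force": force on the tool from outside, world axes, zero at the start; "wrist_torque": the same for the moment, N m; "opening": opening from 0.0 (shut) to 1.0 (fully open); "finger_force": force on a finger pad.
Only numpy, scipy, OpenCV 4.12 (cv2) and the standard library are available. Lean on these libraries where they do the work, as an engineer would, in place of code of your own. Each camera call takes 0.05 s, during which the arm holds its last target. There are 200 camera calls.

### The job

More jars are coming for the market stall's jar rail: with a fingertip press down the black release pad on top of the sliding stop and, keeping it pressed, push the stop's upright plate back along the bar, away from the jars, until the stop is fully home against the low end block; then let go and draw clear. Press and push only: do not grip the plate or touch its back, pick nothing up, and leave the jars and everything else where they stand.

Things in the scene. Friction and masses are not known exactly. Their poses are not given: they have to be found in the camera images.
- rail: jar rail fixed to the table: wooden board 150 mm (its x) by 385 mm (its y) by 18 mm, and a steel bar 14 mm wide along its y axis at x = 0, bar top 58 mm above the table, ratchet teeth (10 mm pitch) underneath. Origin on the table under the bar; z up. A wide end plate, 94 mm high, stands at y = +184 to +200 mm with the jars before it. Home is the other end: the stop is pushed along the rail's -y.
- home_block (a point): middle of the inner face of the low end block (wood, 60 mm wide, 68 mm high, at rail y = -184 to -150 mm), 45 mm above the table, facing the stop. The stop is home when its carriage touches this face.
- stop (a joint): travel of the sliding stop along the bar, m: 0 = home at the low end block, grows towards the jars (rail +y), at most 0.130; starts at 0.085 to 0.125. Its centre is at rail y = -0.110 + this. About 2.5 N slides it, plus slight damping; it stays where left. The ratchet lets it go towards the jars, but blocks it homewards after at most 10 mm unless the release is pressed at least 5 mm.
- stop_center (a point): the sliding stop: bare aluminium carriage 80 mm long (along the bar), 56 mm wide, top 74 mm above the table, captive on the bar, with a wooden face board at its jar end (130 mm wide, top at 68 mm). The point is its centre, at table height. It carries the release pad and the upright plate.
- release (a joint): how far the release pad is pressed down, m: 0 = fully up, 0.012 = bottomed. Sprung: about 3 N to start it, 4.5 N at 5 mm, 6.5 N at the bottom; when let go it springs up and the ratchet catches again. At rest it may stand up to 5 mm down, when its pawl sits under a tooth.
- release_top (a point): centre of the top of the release pad, a black plastic plate 50 mm across the bar by 56 mm along it (8 mm thick) on top of the stop, which moves with the stop and sinks as it is pressed. 94 mm above the table when fully up. Open from above; the upright plate stands at its home (-y) end.
- fence_face (a point): a point on the stop's upright plate: bare aluminium, 70 mm wide across the bar, 14 mm thick along it, reaching from 64 to 134 mm above the table. The point is the middle of the side that faces the pad and the jars, 110 mm above the table, 32 mm from the pad's centre along the rail's -y. This is the side to push; fingers must not press on its back (home side).
- jar0: one of the four small glass jars standing on the rail's board in two rows between the sliding stop and the tall end plate: 50 mm across, 70 mm tall, black lid, paper label. Origin: centre of its underside (18 mm above the table). A bystander: leave it standing where it is.
- jar1: one of the four small glass jars standing on the rail's board in two rows between the sliding stop and the tall end plate: 50 mm across, 70 mm tall, black lid, paper label. Origin: centre of its underside (18 mm above the table). A bystander: leave it standing where it is.
- jar2: one of the four small glass jars standing on the rail's board in two rows between the sliding stop and the tall end plate: 50 mm across, 70 mm tall, black lid, paper label. Origin: centre of its underside (18 mm above the table). A bystander: leave it standing where it is.
- jar3: one of the four small glass jars standing on the rail's board in two rows between the sliding stop and the tall end plate: 50 mm across, 70 mm tall, black lid, paper label. Origin: centre of its underside (18 mm above the table). A bystander: leave it standing where it is.
- honey: bystander: a wider glass jar, 64 mm across, 80 mm tall, white lid, on the table on the robot's side of the rail. Origin: centre of its underside.
- tumbler: bystander: a dark travel tumbler, 74 mm across, 145 mm tall, on the table beyond the rail near the jars. Origin: centre of its underside.
- spatula: bystander: a spatula with wooden handle lying on the table beyond the rail. Origin: on its underside, handle towards its -x.

How it is judged:
By the outcome, as a careful person would: the job done as asked, in the order asked, and still so for the second after the job is handed in, with the robot touching nothing.
It also fails if it takes over 35 s, if anything falls off the work surface, if the arm or the gripper's body presses on something with over 40 N, if the wrist force passes 120 N, or if a joint passes its speed limit or range.

## Working session

There is one attempt and no reset: what is moved stays moved. The work goes in short steps, Python scripts to look and compute and a tool call to move; the robot and the scene stay as the last step left them, time stands still between calls to the robot, and variables do not carry over. Pictures are saved under pics/ and viewed, at most 10 in all, crops included, and the job is handed in when it is done.

Besides the shell and the picture viewer there is one more tool, called after "Emit:" as name(argument=value, ...), one argument or row to a line, values as JSON. drive_tool: Moves the arm, as the interface text tells. Its arguments: {"type":"object","properties":{"moves":{"type":"array","items":{"type":"array"}},"grip_force":{"type":"number"}},"required":["moves"]}

```bash
mkdir -p pics; python3 - <<'E'
from plant import ctrl
import cv2,numpy as np
s=ctrl.get_state();print({k:np.round(v,4) for k,v in s.items()})
for n in("scene","top"):
    c=ctrl.read_camera(n);cv2.imwrite(f"pics/{n}0.png",c["image"][:,:,::-1]);print(n,c["fx"],np.round(c["R"],3).tolist(),np.round(c["t"],3),-np.round(c["R"].T@c["t"],3),c["dist"])
E
```

```text
{'time': np.float64(0.0), 'qpos': array([-1.398 ,  0.2872,  1.5782, -0.    ,  1.2786, -0.15  ]), 'dq': array([ 0.0004, -0.0006,  0.0018,  0.0001,  0.0015,  0.0002]), 'joint_efforts': array([-2.00000e-04, -4.05976e+01, -2.92628e+01, -1.00000e-04,
        5.90000e-03,  0.00000e+00]), 'eef_pos': array([ 0.214 , -0.6395,  0.2469]), 'tcp_rot': array([ 0.987 ,  0.1607, -0.    , -0.0012]), 'contact_force': array([0.1372, 0.2375, 0.2378]), 'wrist_torque': array([-0.0155, -0.0069,  0.0021]), 'finger_force': np.float64(0.0), 'opening': np.float64(1.0021)}
scene 404.6835691168273 [[0.195, 0.981, -0.003], [0.589, -0.12, -0.799], [-0.784, 0.154, -0.601]] [-0.168 -0.275  1.348] [ 1.252 -0.076  0.59 ] [-0.04328834  0.          0.          0.          0.        ]
top 381.5906431064931 [[0.003, -0.999, 0.039], [-0.997, -0.006, -0.082], [0.082, -0.039, -0.996]] [0.033 0.569 0.714] [0.508 0.064 0.756] [-0.0204295  0.         0.         0.         0.       ]
```

View pics/scene0.png

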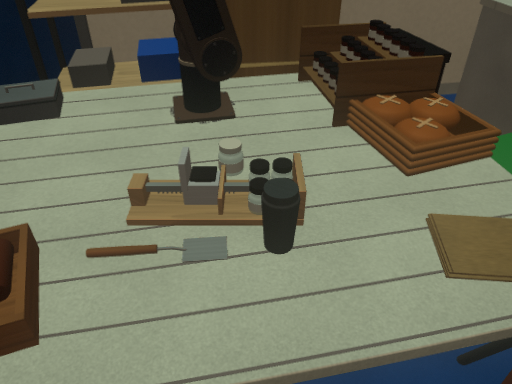

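View pics/top0.png

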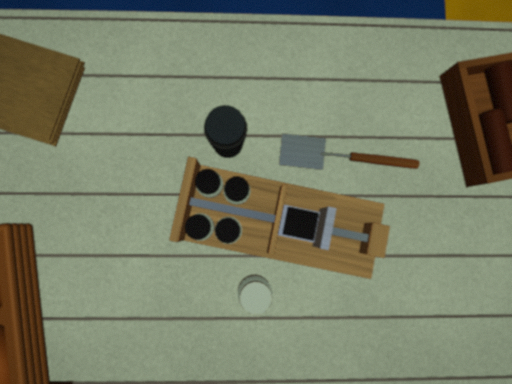

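The scene picture shows the rail with the pad near (204,174), the upright plate at (185,170) and the end block at (139,190). In the top picture the pad is at (300,223), the plate at (327,228), the block at (377,240), and the lids at (207,181), (236,189), (198,227) and (228,230).

```bash
cat > h.py <<'E'
import cv2,numpy as np
from plant import ctrl
def ray(c,p):
    K=np.array([[c["fx"],0,c["cx"]],[0,c["fy"],c["cy"]],[0,0,1.]])
    u=cv2.undistortPoints(np.array(p,float).reshape(-1,1,2),K,np.array(c["dist"])).reshape(-1,2)
    d=np.c_[u,np.ones(len(u))]@c["R"]; o=-c["R"].T@c["t"]
    return o,d/np.linalg.norm(d,axis=1)[:,None]
def plane(c,p,z):
    o,d=ray(c,p); return (o+d*((z-o[2])/d[:,2])[:,None])
def tri(c1,p1,c2,p2):
    o1,d1=ray(c1,p1);o2,d2=ray(c2,p2);A=np.c_[d1[0],-d2[0]]
    s=np.linalg.lstsq(A,o2-o1,rcond=None)[0];a=o1+s[0]*d1[0];b=o2+s[1]*d2[0]
    return (a+b)/2,np.linalg.norm(a-b)
def blobs(c,roi,th=45):
    x0,y0,x1,y1=roi;m=(c["image"].max(2)<th).astype(np.uint8);k=np.zeros_like(m);k[y0:y1,x0:x1]=m[y0:y1,x0:x1]
    cs=cv2.findContours(k,cv2.RETR_EXTERNAL,cv2.CHAIN_APPROX_NONE)[0]
    return [x for x in cs if cv2.contourArea(x)>60]
E
python3 - <<'E'
from h import *
t=ctrl.read_camera("top");s=ctrl.read_camera("scene")
print("top lids/pad")
for b in blobs(t,(185,165,345,250)):
    (r)=cv2.minAreaRect(b);print(np.round(r[0],1),np.round(r[1],1),round(r[2],1),plane(t,[r[0]],.09).round(4))
    if abs(r[0][0]-300)<8: pt=r[0];q=plane(t,b.reshape(-1,2),.094)[:,:2];R=cv2.minAreaRect((q*1000).astype(np.float32));print("pad mm",R)
print("scene")
for b in blobs(s,(150,150,235,210)):
    r=cv2.minAreaRect(b);print(r,cv2.contourArea(b)); print(tri(t,pt,s,r[0]))
def crop(i,x0,y0,x1,y1,f): return cv2.resize(i[y0:y1,x0:x1,::-1],None,fx=f,fy=f,interpolation=cv2.INTER_CUBIC)
a=crop(t["image"],265,185,395,285,6);cv2.imwrite("pics/tc.png",a)
b=crop(s["image"],120,135,250,225,6);cv2.imwrite("pics/sc.png",b)
E
```

```text
top lids/pad
[226.8 230.3] [22.6 23.3] 45.0 [[0.5004 0.0871 0.09  ]]
[197.  226.5] [23. 24.] 90.0 [[0.5067 0.1386 0.09  ]]
[300.4 223.1] [30.2 26.7] 11.3 [[ 0.5132 -0.0414  0.09  ]]
pad mm ((513.1275024414062, -40.85578155517578), (52.84035873413086, 46.25171661376953), 78.40481567382812)
[236.  188.5] [23. 22.] 90.0 [[0.5733 0.0716 0.09  ]]
[207.  181.5] [23. 24.] 90.0 [[0.5852 0.1224 0.09  ]]
scene
((203.0, 174.0), (14.0, 26.0), 90.0) 324.0
(array([ 0.51328667, -0.04168157,  0.08596907]), np.float64(0.0007994405603960693))
```

View pics/tc.png

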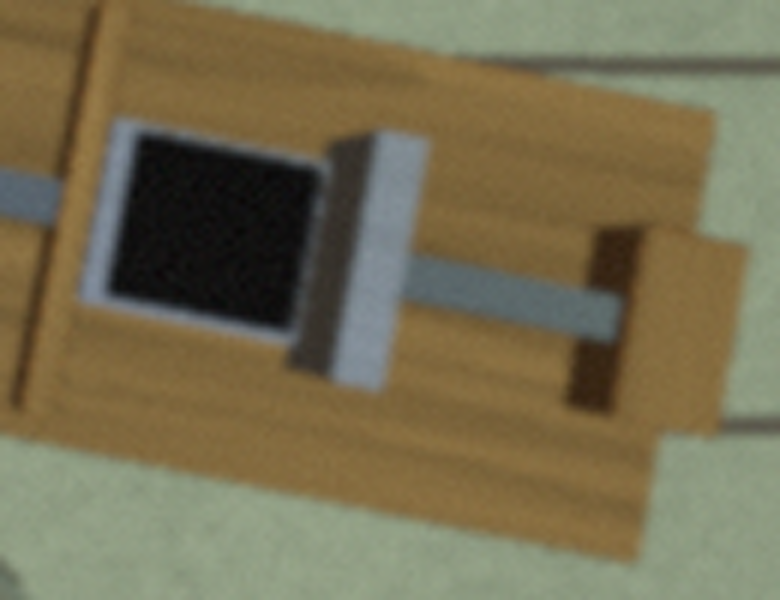

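View pics/sc.png

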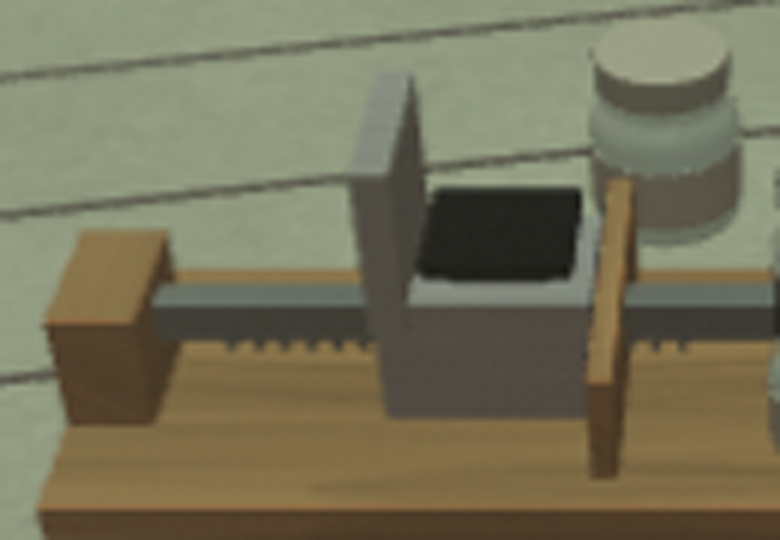

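The crops show the pad's corners, the plate top centred at tc (382,260), the block's inner top edge from (645,228) to (612,410), and the bar running from (30,197) to (620,318). Next I'll get the rail direction and travel from these.

```bash
cat >> h.py <<'E'
from scipy.spatial.transform import Rotation as Ro
def togo(p,ang):
    s=ctrl.get_state();R=Ro.from_quat(s["tcp_rot"]);a=np.radians(ang)
    x=np.array([np.cos(a),np.sin(a),0]);z=np.array([0,0,-1.]);T=Ro.from_matrix(np.c_[x,np.cross(z,x),z])
    print("shift",R.inv().apply(np.array(p)-s["eef_pos"]).round(4),"turn",(R.inv()*T).as_rotvec().round(4),"F",s["contact_force"].round(2),"pos",s["eef_pos"].round(4))
E
python3 - <<'E'
from h import *
t=ctrl.read_camera("top")
f=lambda p,z:plane(t,np.array(p)/6+[265,185],z)
b=f([(30,197),(620,318)],.058);d=b[0]-b[1];print("bar",b.round(4),np.degrees(np.arctan2(d[1],d[0])))
fe=f([(382,260)],.134)[0];bl=f([(628,319)],.068)[0];print("fence top",fe,"block",bl,np.linalg.norm((fe-bl)[:2]))
for a,c,z in(((103,10),(25,405),.068),((404,135),(358,388),.134),((645,228),(612,410),.068)):
    q=f([a,c],z);e=q[0]-q[1];print(np.degrees(np.arctan2(e[1],e[0]))+90)
togo([.510,-.057,.18],79.5)
E
```

```text
bar [[ 0.5229  0.0094  0.058 ]
 [ 0.4863 -0.1726  0.058 ]] 78.6383757752193
fence top [ 0.50437756 -0.08109191  0.134     ] block [ 0.4863062  -0.17163278  0.068     ] 0.09232671808272196
78.71094459132573
78.88479437379141
78.36464630938931
shift [ 0.4655 -0.4588  0.0683] turn [-9.0000e-04 -8.0000e-04 -1.0648e+00] F [ 0.42 -0.07 -0.02] pos [ 0.2141 -0.6398  0.2476]
```

Emit:
drive_tool(
  moves=[
    [[0,0,-0.175],[0.039,-0.039,0],0],
    [[0,0,-0.175],[0.045,-0.031,0],0],
    [[0,0,-0.175],[0.05,-0.023,0],0],
    [[0,0,-0.175],[0.053,-0.014,0],0],
    [[0,0,-0.175],[0.055,-0.004,0],0],
  ],
  grip_force=20,
)

```text
time: 0.88
eef_pos: [0.3386, -0.3932, 0.2484]
tcp_rot: [0.824, 0.566, 0.0, 0.0]
contact_force: [-0.2, -0.7, -0.3]
opening: -0.002
finger_force: 0.0
```

Emit:
drive_tool(
  moves=[
    [[0,0,-0.175],[0.055,0.005,0],0],
    [[0,0,0],[0.053,0.015,0],0],
    [[0,0,0],[0.053,0.015,0],0],
    [[0,0,0],[0.053,0.015,0],0],
    [[0,0,0],[0,0,0],0],
  ],
)

```text
time: 1.5
eef_pos: [0.4391, -0.1955, 0.2484]
tcp_rot: [0.772, 0.636, 0.0, -0.0]
contact_force: [-0.1, 0.0, -0.1]
opening: 0.001
finger_force: 0.0
```

```bash
python3 - <<'E'
from h import *
togo([.5102,-.0549,.18],78.6);print(ctrl.get_state()["time"],ctrl.get_state()["opening"])
c=ctrl.read_camera("wrist");cv2.imwrite("pics/w1.png",c["image"][:,:,::-1]);
E
```

```text
shift [0.1515 0.0429 0.0684] turn [ 0.0002 -0.0004  0.0067] F [-0.07  0.01 -0.08] pos [ 0.4391 -0.1955  0.2484]
1.5 0.0007304816015715702
```

Emit:
drive_tool(
  moves=[
    [[0,0,0.007],[0.05,0.014,0],0],
    [[0,0,0],[0.05,0.014,0.01],0],
    [[0,0,0],[0.04,0.011,0.01],0],
    [[0,0,0],[0.012,0.004,0.008],0],
    [[0,0,0],[0,0,0],0],
  ],
)

```text
time: 2.17
eef_pos: [0.5104, -0.0589, 0.2194]
tcp_rot: [0.776, 0.631, -0.001, -0.001]
contact_force: [0.8, 0.2, 0.4]
opening: -0.003
finger_force: 0.0
```

```bash
python3 - <<'E'
from h import *
togo([.5102,-.0549,.13],78.6)
c=ctrl.read_camera("wrist");cv2.imwrite("pics/w2.png",c["image"][:,:,::-1]);np.save("w2.npy",c["image"])
t=ctrl.read_camera("scene");cv2.imwrite("pics/s2.png",cv2.resize(t["image"][90:240,100:330,::-1],None,fx=3,fy=3))
E
```

```text
shift [ 0.004  -0.0009  0.0894] turn [-0.0021  0.0005 -0.0061] F [0.77 0.22 0.35] pos [ 0.5104 -0.0589  0.2194]
```

View pics/w2.png

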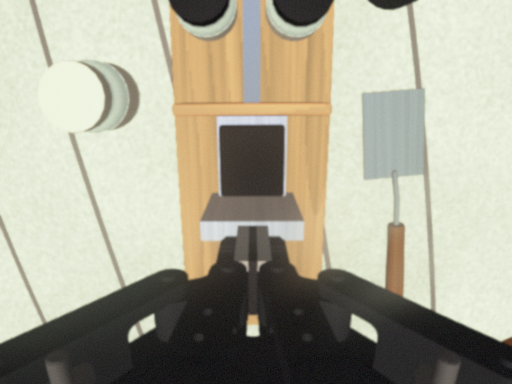

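View pics/s2.png

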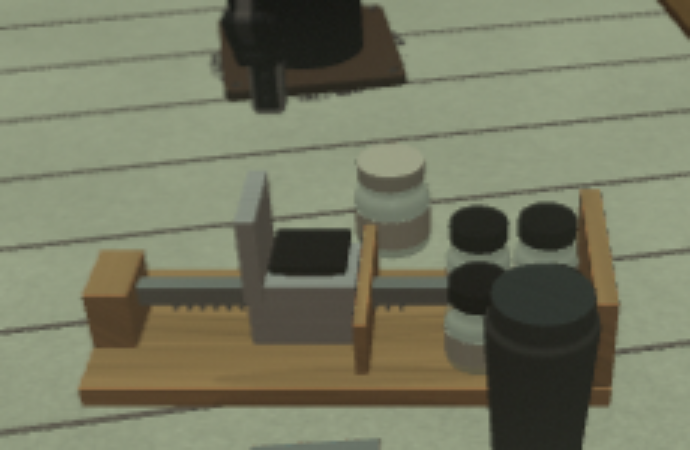

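The wrist view shows the pad centred near (252,160), square to the tool, with the plate top at (252,230). The scene crop shows the fingertips above the rail at about (268,105). One cross-check of the pad position from the wrist camera.

```bash
python3 - <<'E'
from h import *
w=ctrl.read_camera("wrist");t=ctrl.read_camera("top")
im=w["image"].astype(int)
print(plane(w,[(252,160)],.09),plane(w,[(203,221),(302,221),(252,221)],.134), plane(w,[(252,197)],.09))
for th in(60,80):
  for b in blobs(w,(215,120,290,198),th): r=cv2.minAreaRect(b);print(th,r,plane(w,[r[0]],.09),tri(w,r[0],t,(300.4,223.1)))
togo([.5102,-.0549,.11],78.6)
E
```

```text
[[ 0.51355243 -0.04058911  0.09      ]] [[ 0.47428899 -0.06664473  0.134     ]
 [ 0.53972677 -0.08039686  0.134     ]
 [ 0.50668513 -0.07340687  0.134     ]] [[ 0.50739567 -0.06986142  0.09      ]]
60 ((256.5, 170.5), (43.0, 47.0), 90.0) [[ 0.51527852 -0.04944901  0.09      ]] (array([ 0.51513167, -0.03147993,  0.16473914]), np.float64(0.006271772304164475))
80 ((250.5, 159.5), (69.0, 61.0), 90.0) [[ 0.51249694 -0.03996594  0.09      ]] (array([ 0.51284414, -0.0405171 ,  0.09120315]), np.float64(0.0016240743543895464))
shift [ 0.0046 -0.0017  0.1108] turn [ 0.0008  0.0005 -0.0081] F [ 1.17  0.08 -0.05] pos [ 0.5108 -0.0596  0.2208]
```

The wrist and top views agree: pad at (0.513, -0.041, 0.09).

Emit:
drive_tool(
  moves=[
    [[0,0,0],[0.005,-0.001,0.03],0],
    [[0,0,0],[0,0,0.04],0],
    [[0,0,0],[0,0,0.022],0],
    [[0,0,0],[0,0,0.006],0],
    [[0,0,0],[0,0,0],0],
  ],
)

```text
time: 3.0
eef_pos: [0.5112, -0.0538, 0.1229]
tcp_rot: [0.776, 0.631, 0.0, 0.0]
contact_force: [1.1, 0.3, -0.2]
opening: 0.001
finger_force: 0.0
```

Now slowly onto the pad.

Emit:
drive_tool(
  moves=[
    [[0,0,0],[0,0,0.005],0],
    [[0,0,0],[0,0,0.004],0],
    [[0,0,0],[0,0,0.003],0],
    [[0,0,0],[0,0,0.002],0],
    [[0,0,0],[0,0,0],0],
  ],
)

```text
time: 3.62
eef_pos: [0.5108, -0.053, 0.1081]
tcp_rot: [0.776, 0.631, -0.0, -0.0]
contact_force: [-0.5, 0.1, -1.1]
opening: 0.002
finger_force: 0.0
```

Emit:
drive_tool(
  moves=[
    [[0,0,0],[0,0,0.002],0],
    [[0,0,0],[0,0,0.002],0],
    [[0,0,0],[0,0,0.001],0],
    [[0,0,0],[0,0,0],0],
    [[0,0,0],[0,0,0],0],
  ],
)

```text
time: 4.25
eef_pos: [0.5112, -0.0532, 0.1037]
tcp_rot: [0.776, 0.631, 0.0, 0.0]
contact_force: [-2.1, -0.5, 5.1]
opening: 0.001
finger_force: 2.4
```

Emit:
drive_tool(
  moves=[
    [[0,0,0],[0,0,0.002],0],
    [[0,0,0],[0,0,0.001],0],
    [[0,0,0],[0,0,0],0],
  ],
)

```text
time: 4.62
eef_pos: [0.5112, -0.0532, 0.1007]
tcp_rot: [0.776, 0.631, 0.0, 0.0]
contact_force: [-1.1, -0.1, 6.8]
opening: 0.003
finger_force: 2.9
```

Emit:
drive_tool(
  moves=[
    [[0,0,0],[-0.004,0,0],0],
    [[0,0,0],[-0.004,0,0],0],
    [[0,0,0],[-0.004,0,0],0],
    [[0,0,0],[-0.004,0,0],0],
    [[0,0,0],[-0.004,0,0],0],
  ],
)

```text
time: 5.25
eef_pos: [0.5073, -0.0722, 0.1008]
tcp_rot: [0.776, 0.631, 0.001, -0.0]
contact_force: [-0.1, 3.7, 4.9]
opening: 0.0
finger_force: 2.8
```

Emit:
drive_tool(
  moves=[
    [[0,0,0],[-0.007,0,0],0],
    [[0,0,0],[-0.008,0,0],0],
    [[0,0,0],[-0.008,0,0],0],
    [[0,0,0],[-0.008,0,0],0],
    [[0,0,0],[-0.008,0,0],0],
  ],
)

```text
time: 5.88
eef_pos: [0.4995, -0.1105, 0.1008]
tcp_rot: [0.776, 0.631, 0.001, 0.0]
contact_force: [0.6, 3.0, 5.2]
opening: 0.002
finger_force: 2.8
```

```bash
python3 - <<'E'
from h import *
s=ctrl.get_state();print(s["contact_force"],s["eef_pos"])
t=ctrl.read_camera("scene");cv2.imwrite("pics/s3.png",cv2.resize(t["image"][90:240,100:330,::-1],None,fx=3,fy=3))
E
```

```text
[0.57252323 2.98465106 5.20397145] [ 0.49953558 -0.11053081  0.10081669]
```

View pics/s3.png

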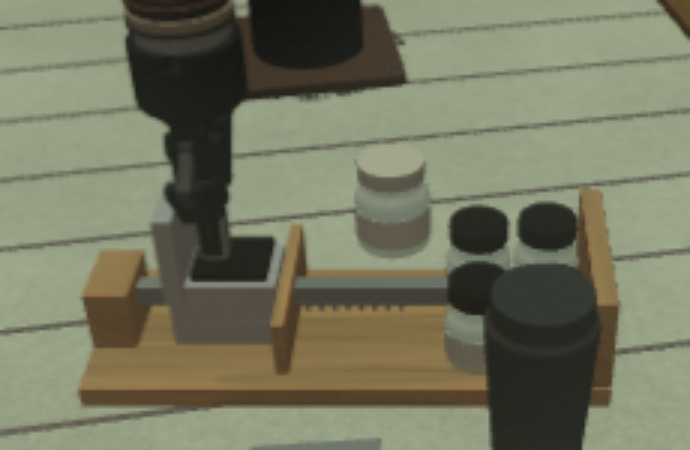

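The stop is sliding, with its near edge at about x=180 and the block face at 140. I'll continue, slowing near the block.

Emit:
drive_tool(
  moves=[
    [[0,0,0],[-0.007,0,0],0],
    [[0,0,0],[-0.006,0,0],0],
    [[0,0,0],[-0.005,0,0],0],
    [[0,0,0],[-0.004,0,0],0],
    [[0,0,0],[-0.003,0,0],0],
  ],
)

```text
time: 6.55
eef_pos: [0.4945, -0.1351, 0.1008]
tcp_rot: [0.776, 0.631, 0.001, 0.0]
contact_force: [0.2, 2.0, 5.7]
opening: -0.002
finger_force: 2.8
```

Emit:
drive_tool(
  moves=[
    [[0,0,0],[-0.002,0,0],0],
    [[0,0,0],[-0.002,0,0],0],
    [[0,0,0],[-0.002,0,0],0],
  ],
)

```text
time: 6.92
eef_pos: [0.4934, -0.1404, 0.1008]
tcp_rot: [0.776, 0.631, 0.001, -0.0]
contact_force: [1.2, 4.0, 5.5]
opening: 0.002
finger_force: 2.8
```

Emit:
drive_tool(
  moves=[
    [[0,0,0],[-0.002,0,0],0],
    [[0,0,0],[-0.002,0,0],0],
    [[0,0,0],[0,0,0],0],
  ],
)

```text
time: 7.3
eef_pos: [0.4927, -0.1439, 0.1008]
tcp_rot: [0.776, 0.631, 0.002, -0.0]
contact_force: [1.0, 5.1, 5.9]
opening: 0.001
finger_force: 2.8
```

Emit:
drive_tool(
  moves=[
    [[0,0,0],[-0.002,0,0],0],
    [[0,0,0],[0,0,0],0],
  ],
)

```text
time: 7.55
eef_pos: [0.4927, -0.144, 0.1008]
tcp_rot: [0.776, 0.631, 0.003, -0.001]
contact_force: [3.0, 13.8, 7.3]
opening: -0.001
finger_force: 2.8
```

Push force jumped to 14 N with no motion, so the stop is home. I'll lift straight off the pad, still pushing, then back off the plate and rise.

Emit:
drive_tool(
  moves=[
    [[0,0,0],[0,0,-0.006],0],
    [[0,0,0],[0,0,-0.008],0],
    [[0,0,0],[0,0,-0.004],0],
    [[0,0,0],[0.004,0,-0.001],0],
    [[0,0,0],[0.006,0,-0.004],0],
  ],
)

```text
time: 8.18
eef_pos: [0.4931, -0.1373, 0.1229]
tcp_rot: [0.776, 0.631, -0.0, -0.0]
contact_force: [0.1, 0.3, -0.3]
opening: 0.002
finger_force: 0.0
```

Emit:
drive_tool(
  moves=[
    [[0,0,0],[0,0,-0.02],0],
    [[0,0,0],[0,0,-0.04],0],
    [[0,0,0],[0,0,-0.05],0],
    [[0,0,0],[0,0,-0.03],0],
    [[0,0,0],[0,0,0],0],
  ],
)

```text
time: 8.8
eef_pos: [0.4948, -0.138, 0.2668]
tcp_rot: [0.776, 0.631, 0.001, 0.003]
contact_force: [-0.5, 0.2, -0.4]
opening: 0.001
finger_force: 0.0
```

```bash
python3 - <<'E'
from h import *
s=ctrl.get_state();print(s["contact_force"],s["eef_pos"],s["time"])
t=ctrl.read_camera("scene")["image"];a=cv2.resize(t[90:240,100:330,::-1],(690,450),interpolation=cv2.INTER_CUBIC);cv2.imwrite("pics/s4.png",a)
w=ctrl.read_camera("wrist")["image"];cv2.imwrite("pics/w4.png",w[:,:,::-1])
E
```

```text
[-0.52104349  0.16220528 -0.38237891] [ 0.49484925 -0.13797943  0.2667705 ] 8.8
```

View pics/s4.png

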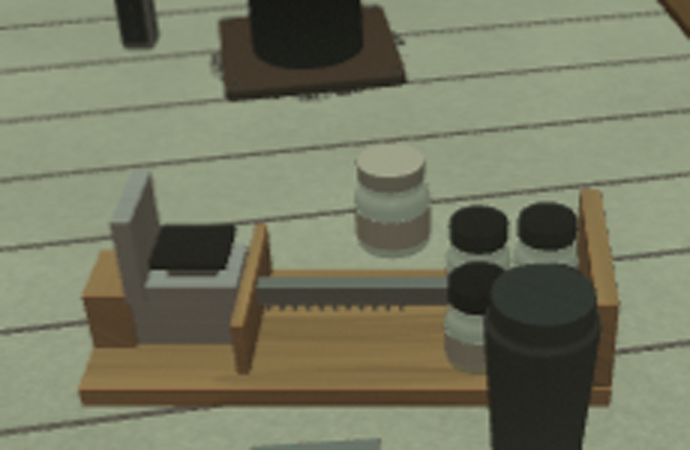

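The carriage's edge at about (135,340) meets the block's inner face, the pad has sprung up at (192,247), the jars and honey are where they were, and the arm is clear.

```bash
python3 -c "
from plant import ctrl
print(ctrl.sign_off())"
```

```text
the job is handed in; nothing more can be done
None
```

The stop is home against the low end block, the release pad has sprung back up, the gripper is clear, and the jars and honey stand where they were; the job was handed in at about 9 s.

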